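# Change a test cell in a slotted measuring fixture

### The job

Of the two cells docked under the fixture's cover, the one with the broad tab has finished its test: bring it out along the slot and stand it upright in the open tray. Then slide the waiting broad-tab cell, brass nose first, in under the cover and along the slot to the station that was freed, pushed fully home against its contact block and standing flat on the bench. Leave the narrow-tab cell and everything else where it stands.

Things in the scene. Friction and masses are not known exactly. Their poses are not given: they have to be found in the camera images.
- fixture: grey metal fixture fixed to the bench, 165 deep (x) x 222 wide (y) x 53 mm high: flat cover 8 mm thick, underside 45 mm up, on 6 mm side walls and a back wall; no floor; front (x = 0) open. Origin: middle of front edge at bench level; x into the fixture, y left, z up. A T-shaped opening in the cover lets the cells' tabs stand through; the cells' bodies stay underneath and cannot pass it.
- slot_mouth (a point): on the cover's top at the front edge, y = 0: start of the mouth slot, 24 mm wide (fixture y = -12 to 12), running from the front edge to fixture x = 52 mm. Axes as the fixture's.
- slot_cross (a point): on the cover's top, middle of the cross slot (fixture x = 75, y = 0), which spans x = 52 to 98, y = -76 to 76 mm. From it two pockets 24 mm wide, centred on y = +64 and -64, run on to x = 127. A cell goes in along y = 0 until its tab is at x = 75, sideways to y = +64 or -64, then forward to x = 105 (home). Axes as the fixture's.
- station_left (a point): where a docked cell's nose touches the left station's fixed white contact block, 40 mm wide: fixture x = 147, y = +64, 16 mm above the bench; axes as the fixture's. Brass terminals stand 10 mm high on the cover above it.
- station_right (a point): the same for the right station: fixture x = 147, y = -64.
- cell_done: finished cell, docked at first in the left or right station: aluminium block 80 (x) x 50 (y) x 32 mm high, a brass nose strip on its +x end (nose face 42 mm from the origin), an upright black tab mid-top: 14 mm thick (y), 36 (the broad tab) mm long (x), from 32 to 125 mm above its underside. 0.35 kg. Origin: centre of underside; z up, x to the nose.
- cell_other: the cell in the other station, to be left alone: aluminium block 80 (x) x 50 (y) x 32 mm high, a brass nose strip on its +x end (nose face 42 mm from the origin), an upright black tab mid-top: 14 mm thick (y), 20 (the narrow tab) mm long (x), from 32 to 125 mm above its underside. 0.35 kg. Origin: centre of underside; z up, x to the nose.
- cell_fresh: waiting cell beside the fixture, nose away from the robot, within 50 deg: aluminium block 80 (x) x 50 (y) x 32 mm high, a brass nose strip on its +x end (nose face 42 mm from the origin), an upright black tab mid-top: 14 mm thick (y), 36 (broad tab) mm long (x), from 32 to 125 mm above its underside. 0.35 kg. Origin: centre of underside; z up, x to the nose.
- cell_fresh_nose (a point): middle of the nose face of the waiting cell, 42 mm ahead of its origin and 16 mm above its underside
- tray: open white plastic tray fixed to the bench, on the other side of the fixture from the waiting cell, 160 (x) x 114 (y) x 22 mm high, walls and floor 5 mm. Origin: centre of its underside. The cell may stand in it either way round.
- bottle: bystander: white bottle 52 mm across, 130 mm high, standing to one side in front of the fixture; origin: centre of its underside
- jar: bystander: amber jar 60 mm across, 90 mm high, standing in front of the fixture, on the other side from the bottle; origin: centre of its underside
- driver: bystander: screwdriver 180 mm long lying on the bench to the right of the fixture; its x runs along it
Not all that is in view belongs to the job. Leave any green look-alike of the cell_fresh alone.

How it is judged:
By the outcome, as a careful person would: the job done as asked, in the order asked, and still so for the second after the job is handed in, with the robot touching nothing.
It also fails if it takes over 72 s, if anything falls off the work surface, if the arm or the gripper's body presses on something with over 40 N, if the wrist force passes 120 N, or if a joint passes its speed limit or range.

### The arm

A 6-joint arm with a two-finger parallel gripper is mounted at the origin on the work surface. World frame = base frame: x ahead of the robot, y to its left, z up, the work surface at z = 0. Lengths are in m, angles in rad, forces in N, time in s.
With the tool pointing down it reaches from about 0.35 to 0.775 m from the base axis. Payload 5.5 kg.
Tool frame: the origin (TCP) lies at the very end of the fingers, on their centre line; the grasp point (between the pads) lies 19 mm behind it (grip_point_offset is the distance from the TCP to the grasp point, in m); z points along the fingers, y is the direction in which the jaws open and shut (so a half turn about z gives the same grasp; the last joint's range is limited). The gripper opens to 85 mm and grips with 20 to 120 N. Pads are 22 mm wide; open, the fingers measure 114 mm over their backs; the gripper's body (76 mm by 85 mm) begins 54 mm behind the grasp point. The pads swing forward as they close: fully open they stand 13 mm farther back than shut.
Start: joints at [1.158, 0.313, 0.046, 1.304, 0, 1.431], TCP at [0.155, 0.554, 0.204] pointing down, gripper open.
Joint ranges: [-2.76, 2.76], [-0.86, 1.69], [-1.03, 1.26], [-2.2, 2.34], [-1.47, 1.5], [-3.14, 3.14]. Speed limits (rad/s): [2.57, 2.57, 3.14, 3.14, 3.14, 3.14].

### API

Orientations are given as a unit quaternion [w, x, y, z].
In Python, from workcell import * gives the robot as it stands.
- The arm moves only by the shell command python3 -m crank 'ROWS' [OPENING] [FORCE]. ROWS is a JSON object of lists of equal length, an entry for each row: "travel": the shift along the tool's x, y, z in units of 40 mm (1.0 is 40 mm), a list of three; "turn": the turn about the tool's z in rad. In form: {"travel": [[x, y, z], ...], "turn": [turn, ...]}. A call has 1 to 5 rows; each row is the pose to reach, as a shift and turn from the pose commanded when the call began, along the tool's axes at that moment; what a row does not reach only later rows make up. A row lasts 1/12 s, in which the tool goes at most 41.7 mm and 7.16 degrees, less where a joint would pass 70% of its speed; a pose out of reach is approached as far as the arm can. A call with a gripper value outside its range is refused whole. OPENING is the finger opening in mm, from 0 to 85.4, set as the call begins (- or left out, the last holds). The fingers move at their own pace and stop on an object; FORCE is the grip in N (left out, the last holds). Time passes only in rows, so rows that repeat a pose let the fingers close. It gives the time, the measured TCP pose, the force and the opening at its end, in the units of the state.
- get_state(): the state, without advancing time (a new reading comes with each control period).
- read_camera(name): name is "scene" or "top"; returns a dict with "image" (400x640x3 uint8, red, green, blue), "K" (3x3 intrinsics, pixels), "R" (3x3) and "t" (3): a world point X has camera coordinates R X + t. Camera axes: x right, y down, z forward; pixel columns grow to the right and rows downward; lengths in m; the calibration is good to about 2 mm. A picture is of the moment at which its call begins. There is no depth.
- hand_in(): hands the job in, once; it reports no verdict.
The state is a dict: "clock": time; "joint_pos": joint angles; "qvel": joint speeds; "tau": joint torques, N m; "tcp_pos": TCP position; "orientation": TCP orientation; "wrist_force": force on the tool from outside, world axes, zero at the start; "ft_torque": the same for the moment, N m; "finger_gap": finger opening in m.
Only numpy, scipy, OpenCV 4.12 (cv2) and the standard library are available. Lean on these libraries where they do the work, as an engineer would, in place of code of your own. Each camera call takes 0.05 s, during which the arm holds its last target. There are 200 camera calls.

## Working session

There is one attempt and no reset: what is moved stays moved. The work goes in short steps, Python scripts to look and compute and a shell command to move; the robot and the scene stay as the last step left them, time stands still between calls to the robot, and variables do not carry over. Pictures are saved under pics/ and viewed, about 8 in all and at most 12, crops included, and the job is handed in when it is done.

```bash
ls; mkdir -p pics
python3 - <<'E'
from workcell import *
import cv2
for n in("scene","top"):
    d=read_camera(n); cv2.imwrite(f"pics/{n}0.png",d["image"][:,:,::-1]); print(n,d["K"].tolist(),d["R"].tolist(),d["t"].tolist())
s=get_state(); print(s)
E
```

```text
pics
scene [[426.2546528012289, 0.0, 314.3268332653541], [0.0, 426.2546528012289, 195.31565722600047], [0.0, 0.0, 1.0]] [[-0.6178159810929714, 0.7863172477153173, -0.0029324821461932265], [0.6631803074802398, 0.5190552526013898, -0.5392342019172398], [-0.42248703326438825, -0.33509227190777763, -0.8421507442442476]] [0.4030608486891652, -0.33455797329104536, 1.3178662211847212]
top [[460.10322478265755, 0.0, 328.138183879984], [0.0, 460.10322478265755, 189.33515897002258], [0.0, 0.0, 1.0]] [[0.12132509086991351, -0.9925947822063679, 0.005985036516196376], [-0.9693812917339831, -0.1197802580172796, -0.214365577986458], [0.2134950434121633, 0.020206140799443092, -0.9767351628319889]] [-0.09482775926391564, 0.5770313737112821, 1.2405831534553797]
{'clock': 0.1, 'joint_pos': array([ 1.15840210e+00,  3.13878041e-01,  4.50978677e-02,  1.30361929e+00,
       -3.42528587e-05,  1.43119900e+00]), 'qvel': array([-0.00157889, -0.00079506,  0.00103736, -0.00027581,  0.00101522,
       -0.00092853]), 'tau': array([ 4.37111928e-03, -4.81723380e+01,  2.99244350e+01,  1.27323467e-02,
       -1.28329816e-04, -2.84772312e-06]), 'tcp_pos': array([0.15473409, 0.55326438, 0.20342714]), 'orientation': array([-2.01953500e-04,  1.35975850e-01,  9.90711828e-01, -7.75900366e-04]), 'wrist_force': array([-0.12234456, -0.36793995,  0.53507184]), 'ft_torque': array([-0.00181747, -0.00602495, -0.03090549]), 'finger_gap': 0.08523682074046048}
```

View pics/scene0.png

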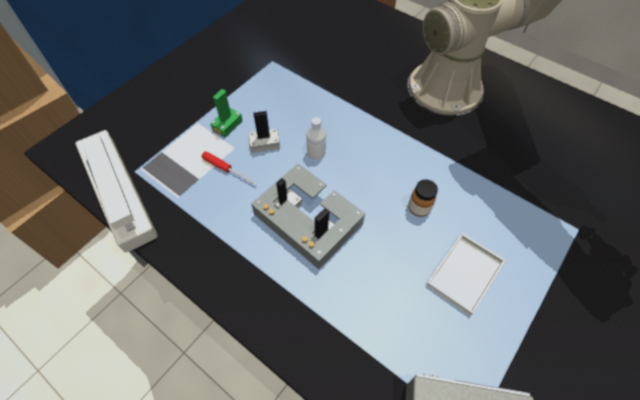

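View pics/top0.png

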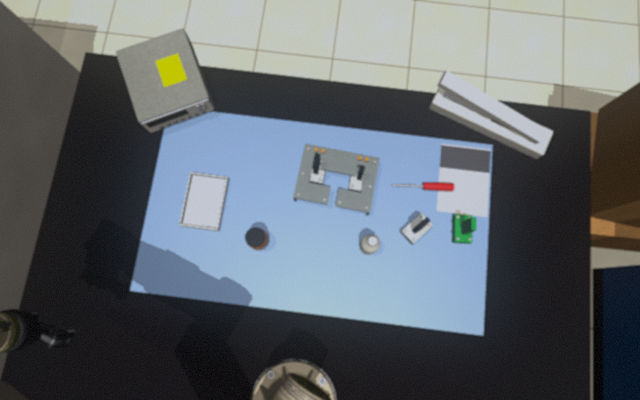

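Run:
```python
import cv2
a=cv2.imread("pics/top0.png")[135:250,285:475]; cv2.imwrite("pics/topc.png",cv2.resize(a,None,fx=4,fy=4,interpolation=cv2.INTER_CUBIC))
a=cv2.imread("pics/scene0.png")[100:270,235:375]; cv2.imwrite("pics/scenec.png",cv2.resize(a,None,fx=3.5,fy=3.5,interpolation=cv2.INTER_CUBIC))
```

```text
(no output)
```

View pics/topc.png

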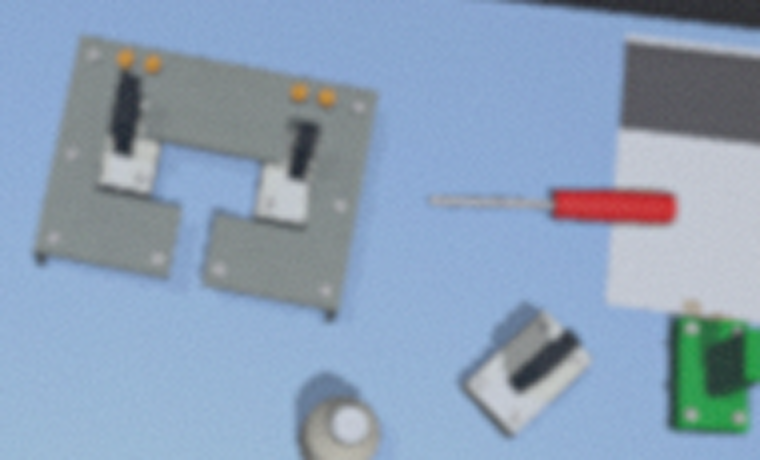

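View pics/scenec.png

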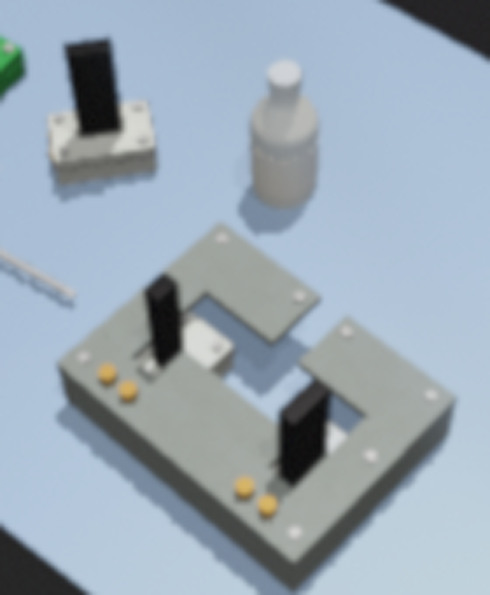

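```bash
cat > h.py <<'E'
from workcell import *
import numpy as np
from scipy.optimize import least_squares
from scipy.spatial.transform import Rotation as Ro
CAM=None
def cams():
    import json
    return {"scene":(np.array([[426.2546528,0,314.32683],[0,426.2546528,195.315657],[0,0,1]]),np.array([[-0.6178159810929714,0.7863172477153173,-0.0029324821461932265],[0.6631803074802398,0.5190552526013898,-0.5392342019172398],[-0.42248703326438825,-0.33509227190777763,-0.8421507442442476]]),np.array([0.4030608486891652,-0.33455797329104536,1.3178662211847212])),
"top":(np.array([[460.10322478,0,328.138183879984],[0,460.10322478,189.33515897],[0,0,1]]),np.array([[0.12132509086991351,-0.9925947822063679,0.005985036516196376],[-0.9693812917339831,-0.1197802580172796,-0.214365577986458],[0.2134950434121633,0.020206140799443092,-0.9767351628319889]]),np.array([-0.09482775926391564,0.5770313737112821,1.2405831534553797]))}
C=cams()
def proj(c,X):
    K,R,t=C[c]; p=(np.atleast_2d(X)@R.T+t)@K.T; return p[:,:2]/p[:,2:]
def ray(c,uv,z):
    K,R,t=C[c]; o=-R.T@t; d=R.T@np.linalg.solve(K,[*uv,1]); return o+d*(z-o[2])/d[2]
def place(p,L):
    c,s=np.cos(p[2]),np.sin(p[2]); L=np.atleast_2d(L).astype(float)
    return np.c_[p[0]+c*L[:,0]-s*L[:,1],p[1]+s*L[:,0]+c*L[:,1],L[:,2]]
def fit(obs,p0): # obs: list (cam,local xyz,uv)
    f=lambda p:np.concatenate([proj(c,place(p,l))[0]-uv for c,l,uv in obs])
    r=least_squares(f,p0,loss="soft_l1"); return r.x,f(r.x).reshape(-1,2)
tc=lambda u,v:(285+u/4-.375,135+v/4-.375)
sc=lambda u,v:(235+u/3.5-.36,100+v/3.5-.36)
E
python3 - <<'E'
from h import *
np.set_printoptions(precision=4,suppress=True)
T="top";S="scene";z=.053
o=[(T,(.165,.111,z),tc(82,36)),(T,(.165,-.111,z),tc(378,92)),(T,(0,-.111,z),tc(332,312)),(T,(0,.111,z),tc(37,252)),
(T,(0,.012,z),tc(168,278)),(T,(0,-.012,z),tc(203,285)),
(S,(0,.111,z),sc(455,400)),(S,(0,-.111,z),sc(222,225)),(S,(.165,.111,z),sc(295,562)),(S,(.165,-.111,z),sc(60,365)),(S,(0,.012,z),sc(346,318)),(S,(0,-.012,z),sc(320,297))]
p,e=fit(o,[.55,-.05,0]);print("fix",p,e.tolist())
pt,et=fit([x for x in o if x[0]==T],p);ps,es=fit([x for x in o if x[0]==S],p);print(pt,ps)
h=.032
c=[(T,(.04,.025,h),tc(542,310)),(T,(.04,-.025,h),tc(590,358)),(T,(-.04,-.025,h),tc(512,433)),(T,(-.04,.025,h),tc(463,382))]
print("fresh",*fit(c,[.45,-.3,-.7]))
sf=[(S,(-.04,.025,h),sc(153,100)),(S,(-.04,-.025,h),sc(50,112)),(S,(.04,-.025,h),sc(50,150)),(S,(.04,.025,h),sc(157,148))]
for u in [(50,112),(150,100),(157,150),(50,158)]: print(ray(S,sc(*u),h))
w=.022
print("tray",*fit([(T,(.08,.057,w),(189.5,172)),(T,(.08,-.057,w),(228.5,176)),(T,(-.08,-.057,w),(219,230.5)),(T,(-.08,.057,w),(180.5,226.5))],[.5,.3,0]))
print("cell done", place(p,[[.105,.064,.0],[.075,.064,0],[.075,0,0]]))
print("bottle top",ray(T,tc(350,424),.13),ray(S,sc(284,75),.13),"jar",ray(T,(258,234),.09),ray(S,(427,188),.09))
for n,P,L in(("doneTop",p,(.105,.064,.125)),):print(n,[ (proj(q,place(P,L))[0]-[285,135])*4 if q==T else (proj(q,place(P,L))[0]-[235,100])*3.5 for q in(T,S)])
E
```

```text
fix [ 0.5434 -0.0355 -0.0757] [[-0.9206049127142251, -0.9545162124368574], [-0.03760815400579531, -0.4846551193205073], [1.3784041691279754, -0.43358488290064656], [-1.6887552773887933, -0.6283720307814349], [-0.2997138942515676, -0.3755127609638862], [-0.7452344865560008, -0.48284857130784076], [0.5675266138568418, -1.0441473415846758], [-0.281733265085677, -1.3578604796161073], [-0.25301558684435577, -0.05253192773466253], [-1.1344519818205185, -0.9963646797888828], [0.3564004358574948, -1.0139623549053454], [0.5069257523581427, -0.4453148478073956]]
[ 0.542  -0.037  -0.0757] [ 0.5451 -0.0342 -0.074 ]
fresh [ 0.512  -0.2863 -0.7084] [[-0.0375 -0.6124]
 [ 0.3079  0.1433]
 [-0.0839  0.3057]
 [-0.1744  0.0727]]
[ 0.5238 -0.3313  0.032 ]
[ 0.4656 -0.2771  0.032 ]
[ 0.5011 -0.2392  0.032 ]
[ 0.5582 -0.2993  0.032 ]
tray [0.515  0.3294 0.0145] [[ 0.2202  0.3063]
 [-0.402   0.3824]
 [ 0.529  -0.2026]
 [-0.3309 -0.4641]]
cell done [[ 0.6529  0.0204  0.    ]
 [ 0.623   0.0227  0.    ]
 [ 0.6182 -0.0412  0.    ]]
bottle top [ 0.4471 -0.1562  0.13  ] [ 0.4497 -0.1541  0.13  ] jar [0.4319 0.1495 0.09  ] [0.4255 0.161  0.09  ]
doneTop [array([121.2015,  92.8251]), array([302.27  , 400.3853])]
```

```bash
cat >> h.py <<'E'
FIX=np.array([.5434,-.0355,-.0757])
def fx(x,y): return place(FIX,[x,y,0])[0][:2]
def togo(xy,z,yaw):  # yaw: angle of world direction opposite to tool x
    s=get_state(); q=s["orientation"]; M=Ro.from_quat([*q[1:],q[0]]).as_matrix()
    d=M.T@(np.array([*xy,z])-s["tcp_pos"])/.04
    a=np.arctan2(-M[1,0],-M[0,0]); t=-((yaw-a+np.pi)%(2*np.pi)-np.pi)
    print("t %.2f"%s["clock"],"tcp",s["tcp_pos"].round(4),"gap",round(s["finger_gap"],4),"F",s["wrist_force"].round(1),"travel",d.round(3),"turn",round(t,4)); return d,t
def fpos():
    p=get_state()["tcp_pos"]; c,s=np.cos(FIX[2]),np.sin(FIX[2]); d=p[:2]-FIX[:2]; return np.array([c*d[0]+s*d[1],-s*d[0]+c*d[1],p[2]])*1e3
E
python3 -c "
from h import *
togo(fx(.105,.064),.204,FIX[2])"
```

```text
t 0.10 tcp [0.1547 0.5533 0.2034] gap 0.0852 F [-0.1 -0.4  0.5] travel [-1.5584e+01 -9.4740e+00 -2.0000e-03] turn -0.1971
```

```bash
python3 -m crank '{"travel":[[-0.8,-0.49,0],[-1.6,-0.98,0],[-2.4,-1.46,0],[-3.2,-1.95,0],[-4.0,-2.43,0]],"turn":[-0.1,-0.197,-0.197,-0.197,-0.197]}' 45 60
python3 -c "
from h import *
togo(fx(.105,.064),.19,FIX[2])"
```

```text
clock: 0.52
tcp_pos: [0.2833, 0.4155, 0.2038]
orientation: [-0.0, 0.037, 0.999, -0.0]
wrist_force: [0.7, 0.2, -0.0]
finger_gap: 0.045
t 0.52 tcp [0.2833 0.4155 0.2038] gap 0.045 F [ 0.7  0.2 -0. ] travel [-9.956 -9.158  0.346] turn 0.0007
```

```bash
python3 -m crank '{"travel":[[-0.7,-0.65,0],[-1.4,-1.3,0],[-2.1,-1.95,0],[-2.8,-2.6,0],[-3.5,-3.25,0]],"turn":[0,0,0,0,0]}' 
python3 -m crank '{"travel":[[-0.7,-0.65,0],[-1.4,-1.3,0],[-2.1,-1.95,0],[-2.8,-2.6,0],[-3.5,-3.25,0]],"turn":[0,0,0,0,0]}' 
python3 -m crank '{"travel":[[-0.7,-0.65,0.1],[-1.4,-1.3,0.2],[-2.1,-1.95,0.3],[-2.8,-2.6,0.4],[-2.95,-2.66,0.4]],"turn":[0,0,0,0,0]}' 
python3 -m crank '{"travel":[[0,0,0],[0,0,0]],"turn":[0,0]}'
python3 - <<'E'
from h import *
import cv2
togo(fx(.105,.064),.08,FIX[2])
a=[]
for n,(x,y) in(("top",(295,125)),("scene",(260,150))):
    i=read_camera(n)["image"][:,:,::-1][y:y+110,x:x+110]; a.append(cv2.resize(i,(390,390),interpolation=3))
cv2.imwrite("pics/g1.png",cv2.hconcat(a))
E
```

```text
clock: 0.93
tcp_pos: [0.4133, 0.2751, 0.204]
orientation: [-0.0, 0.038, 0.999, -0.0]
wrist_force: [0.5, -0.0, -0.3]
finger_gap: 0.0451
clock: 1.35
tcp_pos: [0.5431, 0.1349, 0.2038]
orientation: [-0.0, 0.038, 0.999, 0.0]
wrist_force: [0.1, 0.2, 0.2]
finger_gap: 0.0451
clock: 1.77
tcp_pos: [0.6546, 0.0163, 0.1855]
orientation: [-0.0, 0.041, 0.999, -0.001]
wrist_force: [0.0, 0.3, -0.3]
finger_gap: 0.045
clock: 1.93
tcp_pos: [0.6513, 0.0216, 0.1872]
orientation: [-0.001, 0.038, 0.999, 0.0]
wrist_force: [-1.3, 1.7, 0.5]
finger_gap: 0.045
t 1.93 tcp [0.6513 0.0216 0.1872] gap 0.045 F [-1.3  1.7  0.5] travel [-0.049 -0.028  2.681] turn -0.0008
```

View pics/g1.png

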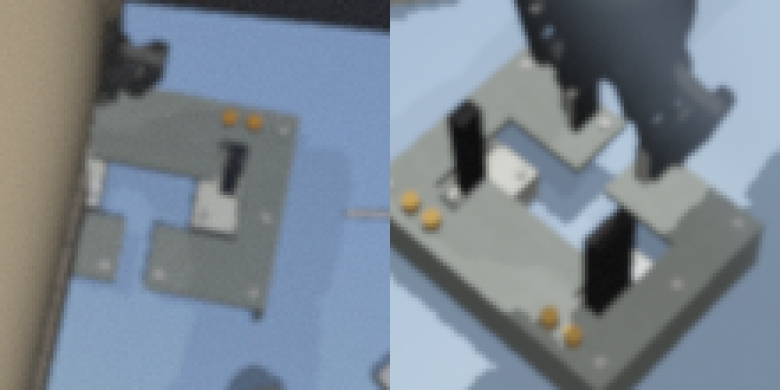

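```bash
python3 -m crank '{"travel":[[-0.05,-0.03,0.5],[-0.05,-0.03,1.0],[-0.05,-0.03,1.5],[-0.05,-0.03,2.0],[-0.05,-0.03,2.4]],"turn":[0,0,0,0,0]}' 
python3 -m crank '{"travel":[[0,0,0.2],[0,0,0.33],[0,0,0.33]],"turn":[0,0,0]}' 
python3 -m crank '{"travel":[[0,0,0],[0,0,0],[0,0,0],[0,0,0],[0,0,0]],"turn":[0,0,0,0,0]}' 0 60
python3 -c "
from h import *
print(fpos(),get_state()['ft_torque'],get_state()['wrist_force'])"
```

```text
clock: 2.45
tcp_pos: [0.6524, 0.0221, 0.0916]
orientation: [-0.0, 0.037, 0.999, 0.0]
wrist_force: [-0.1, 0.6, 0.1]
finger_gap: 0.0448
clock: 2.7
tcp_pos: [0.653, 0.0212, 0.0787]
orientation: [-0.0, 0.037, 0.999, 0.0]
wrist_force: [-0.5, 0.1, 1.1]
finger_gap: 0.0448
clock: 3.12
tcp_pos: [0.655, 0.0198, 0.0805]
orientation: [0.001, 0.038, 0.999, -0.0]
wrist_force: [0.1, -1.0, 6.1]
finger_gap: 0.0127
[107.13313794  63.56911613  80.52045726] [-0.19963795  0.03452846 -0.01282552] [ 0.07523897 -0.97029501  6.09345276]
```

```bash
python3 -m crank '{"travel":[[0,0,-0.06],[0,0,-0.12],[0,0,-0.12]],"turn":[0,0,0]}' 
python3 -m crank '{"travel":[[0.15,0,0],[0.35,0,0],[0.55,0,0],[0.75,0,0],[0.75,0,0]],"turn":[0,0,0,0,0]}' 
python3 -c "
from h import *
print(fpos(),get_state()['ft_torque'],get_state()['wrist_force'])"
```

```text
clock: 3.37
tcp_pos: [0.6531, 0.0204, 0.0832]
orientation: [-0.001, 0.038, 0.999, 0.0]
wrist_force: [0.0, 0.7, -4.6]
finger_gap: 0.0125
clock: 3.78
tcp_pos: [0.6222, 0.0228, 0.0838]
orientation: [-0.0, 0.038, 0.999, 0.0]
wrist_force: [-0.2, -0.3, -4.4]
finger_gap: 0.0126
[74.11609218 64.09515315 83.80493021] [-0.05825194  0.17302968  0.01126682] [-0.21381719 -0.28033499 -4.38294073]
```

```bash
python3 -m crank '{"travel":[[0,-0.2,0],[0,-0.5,0],[0,-0.8,0],[0,-1.1,0],[0,-1.4,0]],"turn":[0,0,0,0,0]}' 
python3 -m crank '{"travel":[[0,-0.2,0],[0,-0.2,0],[0,-0.2,0]],"turn":[0,0,0]}'
python3 - <<'E'
from h import *
import cv2
print(fpos(),get_state()['ft_torque'],get_state()['wrist_force'])
a=[]
for n,(x,y) in(("top",(295,125)),("scene",(260,150))):
    i=read_camera(n)["image"][:,:,::-1][y:y+110,x:x+110]; a.append(cv2.resize(i,(390,390),interpolation=3))
cv2.imwrite("pics/g2.png",cv2.hconcat(a))
E
```

```text
clock: 4.2
tcp_pos: [0.6197, -0.0353, 0.0838]
orientation: [0.0, 0.038, 0.999, -0.0]
wrist_force: [-0.0, 0.2, -3.9]
finger_gap: 0.0127
clock: 4.45
tcp_pos: [0.619, -0.0422, 0.0837]
orientation: [-0.0, 0.039, 0.999, 0.0]
wrist_force: [-0.0, 0.4, -4.7]
finger_gap: 0.0126
[75.93074482 -0.92796051 83.67258692] [ 0.03687587 -0.02973304 -0.03247334] [-0.04276383  0.37015314 -4.69733929]
```

View pics/g2.png

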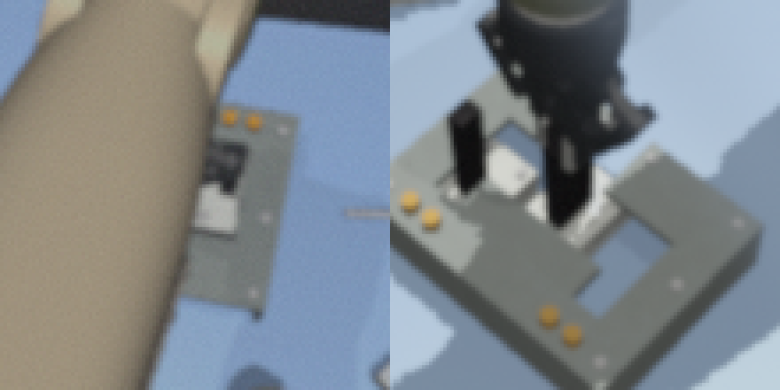

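```bash
python3 -m crank '{"travel":[[0.15,0.01,0],[0.4,0.01,0],[0.65,0.01,0],[0.9,0.01,0],[1.15,0.01,0]],"turn":[0,0,0,0,0]}' 
python3 -c "
from h import *
print(fpos(),get_state()['ft_torque'],get_state()['wrist_force'])"
python3 -m crank '{"travel":[[0.3,0,0],[0.6,0,0],[0.9,0,0],[1.2,0,0],[1.5,0,0]],"turn":[0,0,0,0,0]}' 
python3 -m crank '{"travel":[[0.3,0,0],[0.6,0,0],[0.85,0,0],[0.85,0,0]],"turn":[0,0,0,0]}' 
python3 -c "
from h import *
print(fpos(),get_state()['ft_torque'],get_state()['wrist_force']);togo((.515,.3294),.19,.0145)"
```

```text
clock: 4.97
tcp_pos: [0.5723, -0.0365, 0.0838]
orientation: [-0.0, 0.037, 0.999, 0.0]
wrist_force: [-0.3, 0.3, -5.0]
finger_gap: 0.0127
[28.87530813  1.20283736 83.75548361] [-0.0027472   0.02549769  0.02273924] [-0.31022017  0.27599907 -5.02271017]
clock: 5.38
tcp_pos: [0.5124, -0.032, 0.0839]
orientation: [0.0, 0.037, 0.999, 0.0]
wrist_force: [0.4, -0.1, -4.2]
finger_gap: 0.0126
clock: 5.72
tcp_pos: [0.4767, -0.0292, 0.0837]
orientation: [-0.001, 0.037, 0.999, 0.0]
wrist_force: [-0.1, -0.4, -4.8]
finger_gap: 0.013
[-66.97429052   1.19294349  83.65004716] [0.09428666 0.01695683 0.00304984] [-0.05567908 -0.38364123 -4.79637336]
t 5.72 tcp [ 0.4767 -0.0292  0.0837] gap 0.013 F [-0.1 -0.4 -4.8] travel [-0.277  9.014 -2.655] turn -0.0894
```

```bash
python3 -m crank '{"travel":[[0,0,-0.4],[0,0,-1.0],[0,0,-1.7],[0,0,-2.4],[0,0,-3.0]],"turn":[0,0,0,0,0]}' 
python3 -m crank '{"travel":[[0,0.4,0],[0,1.1,0],[0,1.9,0],[-0.1,2.7,0],[-0.1,3.5,0]],"turn":[-0.03,-0.06,-0.09,-0.09,-0.09]}' 
python3 -m crank '{"travel":[[0,0.8,0],[0,1.6,0],[0,2.4,0],[0,3.2,0],[0,4.0,0]],"turn":[0,0,0,0,0]}' 
python3 -m crank '{"travel":[[0,0.6,0],[0,1.0,0],[0,1.2,0],[0,1.2,0],[0,1.2,0]],"turn":[0,0,0,0,0]}' 
python3 -c "
from h import *
togo((.515,.3294),.087,.0145)"
```

```text
clock: 6.13
tcp_pos: [0.4803, -0.0302, 0.2058]
orientation: [0.001, 0.038, 0.999, -0.0]
wrist_force: [1.3, -0.1, -5.0]
finger_gap: 0.0124
clock: 6.55
tcp_pos: [0.4953, 0.1105, 0.2042]
orientation: [0.001, -0.007, 1.0, 0.0]
wrist_force: [0.3, -0.6, -4.4]
finger_gap: 0.0123
clock: 6.97
tcp_pos: [0.4919, 0.2711, 0.2039]
orientation: [0.0, -0.007, 1.0, 0.0]
wrist_force: [0.8, -0.9, -4.0]
finger_gap: 0.0123
clock: 7.38
tcp_pos: [0.4911, 0.3168, 0.2035]
orientation: [-0.0, -0.007, 1.0, -0.0]
wrist_force: [0.3, -0.4, -4.3]
finger_gap: 0.0126
t 7.38 tcp [0.4911 0.3168 0.2035] gap 0.0126 F [ 0.3 -0.4 -4.3] travel [-0.603  0.308  2.913] turn 0.0004
```

```bash
python3 -m crank '{"travel":[[-0.3,0.15,0.4],[-0.6,0.3,0.9],[-0.6,0.3,1.5],[-0.6,0.3,2.1],[-0.6,0.3,2.6]],"turn":[0,0,0,0,0]}' 
python3 -m crank '{"travel":[[0,0,0.12],[0,0,0.24],[0,0,0.32],[0,0,0.38],[0,0,0.38]],"turn":[0,0,0,0,0]}' 
python3 -c "
from h import *
togo((.515,.3294),.085,.0145)"
```

```text
clock: 7.8
tcp_pos: [0.5151, 0.3273, 0.0982]
orientation: [-0.0, -0.006, 1.0, -0.0]
wrist_force: [1.2, 0.5, -4.6]
finger_gap: 0.0125
clock: 8.22
tcp_pos: [0.5161, 0.3294, 0.0858]
orientation: [0.001, -0.007, 1.0, 0.0]
wrist_force: [-0.4, 0.1, -3.9]
finger_gap: 0.0125
t 8.22 tcp [0.5161 0.3294 0.0858] gap 0.0125 F [-0.4  0.1 -3.9] travel [0.026 0.001 0.021] turn -0.0007
```

```bash
python3 -m crank '{"travel":[[0,0,0.03],[0,0,0.06],[0,0,0.09],[0,0,0.09]],"turn":[0,0,0,0]}' 
python3 -c "
from h import *
togo((.515,.3294),.085,.0145)"
```

```text
clock: 8.55
tcp_pos: [0.5163, 0.3296, 0.0855]
orientation: [0.002, -0.007, 1.0, 0.001]
wrist_force: [-5.1, -3.3, 14.4]
finger_gap: 0.0128
t 8.55 tcp [0.5163 0.3296 0.0855] gap 0.0128 F [-5.1 -3.3 14.4] travel [ 0.032 -0.006  0.012] turn -0.0003
```

```bash
python3 -m crank '{"travel":[[0,0,-0.07],[0,0,-0.07],[0,0,-0.07]],"turn":[0,0,0]}' 40 
python3 -m crank '{"travel":[[0,0,0],[0,0,-0.4],[0,0,-1.0],[0,0,-1.8],[0,0,-2.8]],"turn":[0,0,0,0,0]}'
python3 - <<'E'
from h import *
import cv2
togo((.512,-.2863),.2,-.7084)
top=read_camera("top")["image"];sc=read_camera("scene")["image"]
a=[cv2.resize(i[:,:,::-1][y:y+100,x:x+100],(390,390),interpolation=3) for i,x,y in((sc,410,220),(top,370,185))]
cv2.imwrite("pics/g3.png",cv2.hconcat(a))
E
```

```text
clock: 8.8
tcp_pos: [0.516, 0.3299, 0.0851]
orientation: [0.001, -0.007, 1.0, 0.001]
wrist_force: [0.1, 0.6, -0.5]
finger_gap: 0.0401
clock: 9.22
tcp_pos: [0.5135, 0.3287, 0.1943]
orientation: [-0.002, -0.007, 1.0, -0.001]
wrist_force: [1.2, 0.3, -0.4]
finger_gap: 0.0399
t 9.22 tcp [0.5135 0.3287 0.1943] gap 0.0399 F [ 1.2  0.3 -0.4] travel [  0.257 -15.372  -0.109] turn 0.7227
```

View pics/g3.png

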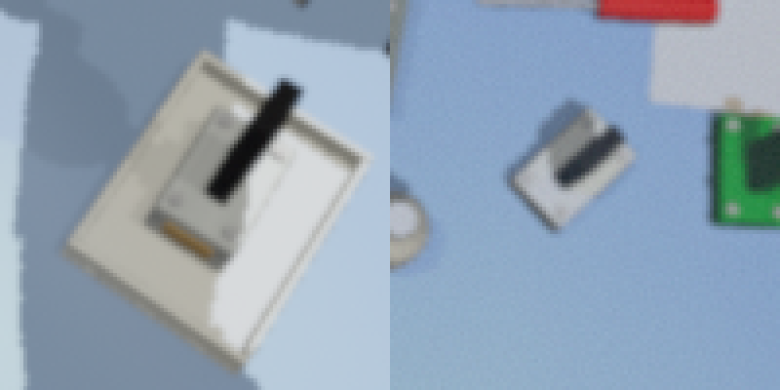

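```bash
python3 -m crank '{"travel":[[0,-0.6,-0.1],[0,-1.4,-0.1],[0,-2.3,-0.1],[0,-3.2,-0.1],[0,-4.1,-0.1]],"turn":[0,0,0,0,0]}'
python3 -m crank '{"travel":[[0,-0.9,0],[0,-1.8,0],[0,-2.7,0],[0,-3.6,0],[0,-4.5,0]],"turn":[0,0,0,0,0]}'
python3 -m crank '{"travel":[[0.05,-0.9,0],[0.1,-1.8,0],[0.15,-2.7,0],[0.2,-3.6,0],[0.25,-4.5,0]],"turn":[0.1,0.2,0.3,0.4,0.5]}'
python3 -c "
from h import *
togo((.512,-.2863),.2,-.73);print(get_state()['joint_pos'])"
```

```text
clock: 9.73
tcp_pos: [0.5171, 0.1641, 0.1993]
orientation: [-0.0, -0.008, 1.0, 0.0]
wrist_force: [0.4, -0.5, 0.4]
finger_gap: 0.0402
clock: 10.15
tcp_pos: [0.5196, -0.0163, 0.1995]
orientation: [0.0, -0.007, 1.0, 0.0]
wrist_force: [1.1, 0.0, -0.7]
finger_gap: 0.0401
clock: 10.57
tcp_pos: [0.5121, -0.1965, 0.1994]
orientation: [0.0, 0.243, 0.97, 0.0]
wrist_force: [1.2, -0.7, -0.5]
finger_gap: 0.0402
t 10.57 tcp [ 0.5121 -0.1965  0.1994] gap 0.0402 F [ 1.2 -0.7 -0.5] travel [-1.055 -1.98  -0.016] turn 0.2392
[-5.12955471e-01  2.63042083e-01 -3.39565448e-02  1.27379882e+00
  2.24950739e-04 -2.21983246e-02]
```

```bash
python3 -m crank '{"travel":[[-0.4,-0.7,0],[-0.8,-1.4,0],[-1.06,-1.98,0],[-1.06,-1.98,0],[-1.06,-1.98,0]],"turn":[0.1,0.2,0.24,0.24,0.24]}'
python3 -m crank '{"travel":[[0,0,0.5],[0,0,1.1],[0,0,1.7],[0,0,2.2],[0,0,2.5]],"turn":[0,0,0,0,0]}'
python3 -c "
from h import *
togo((.512,-.2863),.08,-.73);print(get_state()['joint_pos'])"
```

```text
clock: 10.98
tcp_pos: [0.5125, -0.286, 0.1988]
orientation: [-0.0, 0.356, 0.934, 0.0]
wrist_force: [-0.2, 1.3, -0.2]
finger_gap: 0.0402
clock: 11.4
tcp_pos: [0.5118, -0.2821, 0.0971]
orientation: [-0.002, 0.354, 0.935, 0.001]
wrist_force: [-0.0, 0.6, 0.4]
finger_gap: 0.0399
t 11.40 tcp [ 0.5118 -0.2821  0.0971] gap 0.0399 F [-0.   0.6  0.4] travel [-0.075 -0.076  0.428] turn 0.0065
[-6.41276817e-01  3.85714686e-01 -1.17280976e-01  1.07156597e+00
  4.02943754e-04  8.22171478e-02]
```

```bash
python3 -m crank '{"travel":[[0,0,0.25],[0,0,0.47],[0,0,0.47]],"turn":[0,0,0]}'
python3 -m crank '{"travel":[[0,0,0],[0,0,0],[0,0,0],[0,0,0],[0,0,0]],"turn":[0,0,0,0,0]}' 0 60
python3 -c "
from h import *
togo((.512,-.2863),.08,-.73);print(get_state()['ft_torque'])"
```

```text
clock: 11.65
tcp_pos: [0.5123, -0.2832, 0.0793]
orientation: [-0.001, 0.354, 0.935, 0.0]
wrist_force: [-0.5, 0.4, -0.2]
finger_gap: 0.0396
clock: 12.07
tcp_pos: [0.5134, -0.2852, 0.082]
orientation: [0.001, 0.355, 0.935, -0.0]
wrist_force: [-0.7, 0.4, 3.1]
finger_gap: 0.0127
t 12.07 tcp [ 0.5134 -0.2852  0.082 ] gap 0.0127 F [-0.7  0.4  3.1] travel [ 0.008 -0.045  0.049] turn 0.004
[-0.0212686   0.15069676 -0.02734698]
```

```bash
python3 -m crank '{"travel":[[0,0,-0.3],[0,0,-0.9],[0,0,-1.6],[0,0,-2.4],[0,0,-3.2]],"turn":[0,0,0,0,0]}'
python3 -m crank '{"travel":[[0,0,-0.7],[0,0,-1.2],[0,0,-1.2]],"turn":[0,0,0]}'
python3 -c "
from h import *
togo(fx(-.075,0),.255,FIX[2]);print(get_state()['ft_torque'])"
```

```text
clock: 12.48
tcp_pos: [0.5122, -0.284, 0.2094]
orientation: [-0.001, 0.355, 0.935, 0.0]
wrist_force: [0.5, -0.9, -3.4]
finger_gap: 0.0127
clock: 12.73
tcp_pos: [0.5146, -0.2858, 0.2618]
orientation: [0.004, 0.355, 0.935, -0.001]
wrist_force: [0.1, 0.3, -2.7]
finger_gap: 0.0123
t 12.73 tcp [ 0.5146 -0.2858  0.2618] gap 0.0123 F [ 0.1  0.3 -2.7] travel [5.11  4.023 0.133] turn -0.6501
[-0.07134523 -0.03711239 -0.01145133]
```

```bash
python3 -m crank '{"travel":[[0.4,0.3,0],[1.1,0.9,0],[1.8,1.45,0],[2.5,2.0,0],[3.1,2.45,0]],"turn":[-0.1,-0.2,-0.3,-0.4,-0.5]}'
python3 -c "
from h import *
togo(fx(-.075,0),.255,FIX[2])"
```

```text
clock: 13.15
tcp_pos: [0.4837, -0.1267, 0.2548]
orientation: [-0.001, 0.11, 0.994, 0.001]
wrist_force: [-0.6, 1.0, -3.2]
finger_gap: 0.0123
t 13.15 tcp [ 0.4837 -0.1267  0.2548] gap 0.0123 F [-0.6  1.  -3.2] travel [8.98e-01 2.28e+00 1.00e-03] turn -0.1452
```

```bash
python3 -m crank '{"travel":[[0.3,0.75,0],[0.6,1.5,0],[0.9,2.2,0],[0.9,2.28,0],[0.9,2.28,0]],"turn":[-0.07,-0.145,-0.145,-0.145,-0.145]}'
python3 -m crank '{"travel":[[0,0,0.5],[0,0,1.2],[0,0,2.0],[0,0,2.8],[0,0,3.6]],"turn":[0,0,0,0,0]}'
python3 -m crank '{"travel":[[0,0,0.3],[0,0,0.5],[0,0,0.55],[0,0,0.55]],"turn":[0,0,0,0]}'
python3 - <<'E'
from h import *
import cv2
togo(fx(-.075,0),.085,FIX[2]);print(fpos())
top=read_camera("top")["image"];sc=read_camera("scene")["image"]
cv2.imwrite("pics/top4.png",top[:,:,::-1])
cv2.imwrite("pics/scene4.png",sc[:,:,::-1])
a=[cv2.resize(i[:,:,::-1][y:y+120,x:x+120],(480,480),interpolation=3) for i,x,y in((sc,265,115),)]
a+=[cv2.resize(i[:,:,::-1][y:y+120,x:x+80],(320,480),interpolation=3) for i,x,y in((top,295,145),)]
cv2.imwrite("pics/g4.png",cv2.hconcat(a))
E
```

```text
clock: 13.57
tcp_pos: [0.4696, -0.0303, 0.2556]
orientation: [-0.001, 0.039, 0.999, 0.0]
wrist_force: [-0.4, -0.2, -2.9]
finger_gap: 0.0124
clock: 13.98
tcp_pos: [0.4703, -0.0333, 0.1107]
orientation: [-0.0, 0.041, 0.999, -0.0]
wrist_force: [0.8, -1.2, -3.6]
finger_gap: 0.0123
clock: 14.32
tcp_pos: [0.4706, -0.0328, 0.0906]
orientation: [-0.0, 0.041, 0.999, 0.0]
wrist_force: [-0.4, -0.8, -2.4]
finger_gap: 0.0124
t 14.32 tcp [ 0.4706 -0.0328  0.0906] gap 0.0124 F [-0.4 -0.8 -2.4] travel [0.055 0.069 0.139] turn -0.0062
[-72.80107755  -2.78339883  90.55680957]
```

View pics/g4.png

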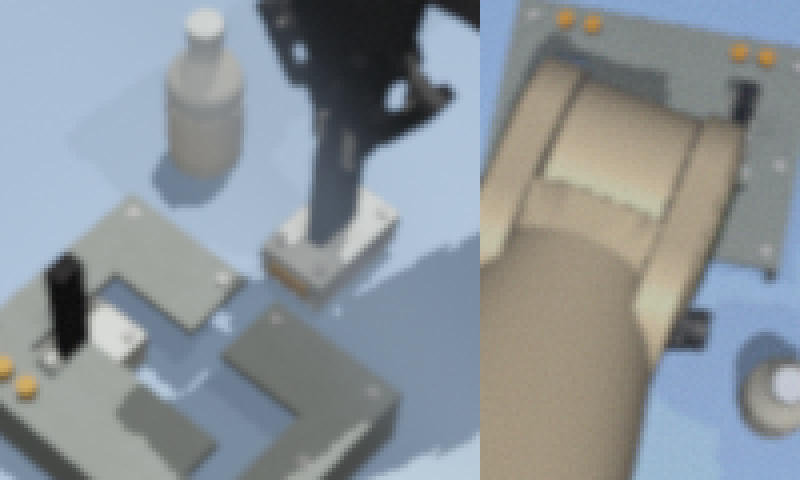

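Run:
```python
from h import *
np.set_printoptions(precision=4,suppress=True)
g=lambda u,v:(265+u/4-.375,115+v/4-.375)
S="scene"
for z in(.041,):
  o=[(S,(.04,-.025,z),g(264,248)),(S,(.04,.025,z),g(316,288)),(S,(-.04,.025,z),g(399,214))]
  p,e=fit(o,[.47,-.03,-.07]);print(p,e.tolist())
  ps=np.array([.5451,-.0342,-.074]);c,s=np.cos(ps[2]),np.sin(ps[2]);d=p[:2]-ps[:2];print("cell in fixture",c*d[0]+s*d[1],-s*d[0]+c*d[1],p[2]-ps[2])
print(fpos(), proj(S,[[.4706,-.0328,.0906]]))
# fixture refit in this picture
f=[(S,(0,.111,.053),g(398,400)),(S,(0,-.111,.053),g(132,197)),(S,(0,.012,.053),g(275,304)),(S,(0,-.012,.053),g(243,280)),(S,(.052,.012,.053),g(222,353)),(S,(.052,-.012,.053),g(192,331)),(S,(.052,-.076,.053),g(113,273)),(S,(.052,.076,.053),g(297,415))]
print(*fit(f,ps))
```

```text
[ 0.4738 -0.0331 -0.0801] [[-1.1572376097114443, -0.5620213464048618], [0.7396508886384368, 0.47736110709846], [0.1552611655586702, 0.02264978284537733]]
cell in fixture -0.07116611106317439 -0.004219855105149293 -0.006138104955135074
[-71.7037  -2.6507  91.9855] [[349.2204 159.5786]]
[ 0.5457 -0.0351 -0.0846] [[ 0.4019 -0.7195]
 [-0.0298 -0.8802]
 [ 0.0117 -0.4059]
 [ 0.7866  0.0985]
 [-1.0439  0.525 ]
 [-0.7889  0.3088]
 [ 0.233   0.0322]
 [ 0.1505  0.7613]]
```

```bash
python3 -m crank '{"travel":[[0,0.04,0.08],[0,0.08,0.14],[0,0.08,0.14],[0,0.08,0.14]],"turn":[0,0,0,0]}'
python3 -c "
from h import *
togo(fx(0,0),.085,FIX[2]);print(fpos())"
```

```text
clock: 14.75
tcp_pos: [0.4709, -0.0287, 0.0856]
orientation: [0.0, 0.04, 0.999, -0.0]
wrist_force: [-0.1, -0.9, -3.3]
finger_gap: 0.0127
t 14.75 tcp [ 0.4709 -0.0287  0.0856] gap 0.0127 F [-0.1 -0.9 -3.3] travel [-1.82  -0.024  0.016] turn -0.0046
[-72.78774077   1.31226716  85.60215416]
```

```bash
python3 -m crank '{"travel":[[-0.2,0,0],[-0.5,0,0],[-0.8,0,0],[-1.1,0,0],[-1.3,0,0]],"turn":[0,0,0,0,0]}'
python3 -m crank '{"travel":[[-0.2,0,0],[-0.4,0,0],[-0.6,0,0],[-0.8,0,0],[-1.0,0,0]],"turn":[0,0,0,0,0]}'
python3 - <<'E'
from h import *
import cv2
togo(fx(.074,0),.085,FIX[2]);print(fpos(),get_state()['ft_torque'])
sc=read_camera("scene")["image"]
cv2.imwrite("pics/g5.png",cv2.resize(sc[:,:,::-1][155:275,240:380],(700,600),interpolation=3))
E
```

```text
clock: 15.17
tcp_pos: [0.5247, -0.0334, 0.0856]
orientation: [0.001, 0.04, 0.999, -0.0]
wrist_force: [0.3, -0.0, -2.7]
finger_gap: 0.0124
clock: 15.58
tcp_pos: [0.5632, -0.0363, 0.0853]
orientation: [-0.0, 0.04, 0.999, 0.0]
wrist_force: [0.1, 0.2, -3.0]
finger_gap: 0.0124
t 15.58 tcp [ 0.5632 -0.0363  0.0853] gap 0.0124 F [ 0.1  0.2 -3. ] travel [-1.356 -0.01   0.008] turn -0.0051
[19.77668627  0.66280611 85.3370079 ] [ 0.0175415  -0.01852498 -0.03629916]
```

View pics/g5.png

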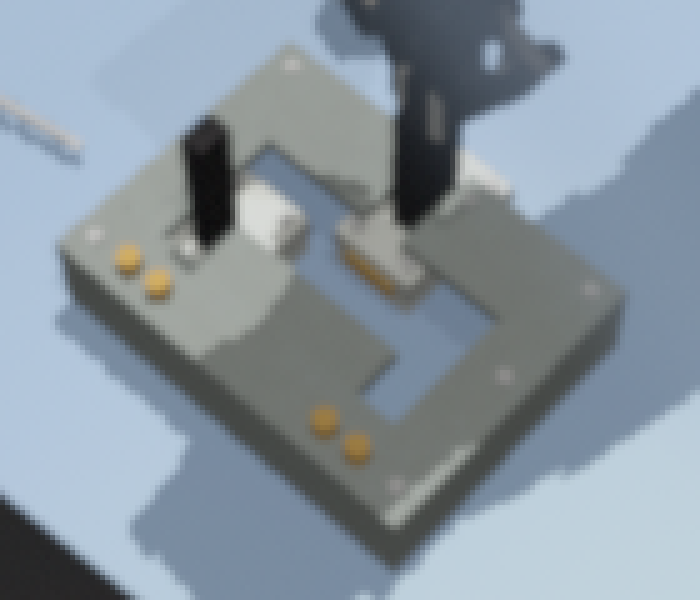

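```bash
python3 -m crank '{"travel":[[-0.3,0,0],[-0.6,0,0],[-0.9,0,0],[-1.2,0,0],[-1.36,0,0]],"turn":[0,0,0,0,0]}'
python3 -m crank '{"travel":[[0,0,0],[0,0,0]],"turn":[0,0]}'
python3 -c "
from h import *
togo(fx(.074,.064),.085,FIX[2]);print(fpos(),get_state()['ft_torque'])"
```

```text
clock: 16.05
tcp_pos: [0.6181, -0.0409, 0.0853]
orientation: [0.0, 0.04, 0.999, -0.0]
wrist_force: [0.2, 1.0, -1.8]
finger_gap: 0.0123
clock: 16.22
tcp_pos: [0.6163, -0.0406, 0.085]
orientation: [-0.001, 0.04, 0.999, 0.0]
wrist_force: [-0.4, -0.8, -4.3]
finger_gap: 0.0127
t 16.22 tcp [ 0.6163 -0.0406  0.085 ] gap 0.0127 F [-0.4 -0.8 -4.3] travel [-1.40e-02  1.59e+00  1.00e-03] turn -0.005
[73.12730069  0.4008519  85.04512664] [0.00137517 0.05214857 0.01118385]
```

```bash
python3 -m crank '{"travel":[[0,0.2,0],[0,0.45,0],[0,0.7,0],[0,0.95,0],[0,1.15,0]],"turn":[0,0,0,0,0]}'
python3 -m crank '{"travel":[[0,0.2,0],[0,0.35,0],[0,0.43,0],[0,0.43,0]],"turn":[0,0,0,0]}'
python3 -c "
from h import *
togo(fx(.105,.064),.082,FIX[2]);print(fpos(),get_state()['ft_torque'])"
```

```text
clock: 16.63
tcp_pos: [0.6203, 0.007, 0.0856]
orientation: [0.0, 0.04, 0.999, 0.0]
wrist_force: [-0.2, 0.0, -3.0]
finger_gap: 0.0126
clock: 16.97
tcp_pos: [0.6219, 0.0232, 0.0854]
orientation: [0.0, 0.04, 0.999, 0.0]
wrist_force: [0.4, -0.2, -1.7]
finger_gap: 0.0127
t 16.97 tcp [0.6219 0.0232 0.0854] gap 0.0127 F [ 0.4 -0.2 -1.7] travel [-0.779 -0.009  0.085] turn -0.004
[73.82499613 64.49859574 85.39065733] [-0.03724158  0.0452913  -0.04779272]
```

```bash
python3 -m crank '{"travel":[[-0.15,0,0],[-0.3,0,0],[-0.45,0,0],[-0.55,0,0],[-0.55,0,0]],"turn":[0,0,0,0,0]}'
python3 -m crank '{"travel":[[0,0,0.04],[0,0,0.08],[0,0,0.11],[0,0,0.11]],"turn":[0,0,0,0]}'
python3 -c "
from h import *
togo(fx(.105,.064),.082,FIX[2]);print(fpos(),get_state()['ft_torque'])"
```

```text
clock: 17.38
tcp_pos: [0.6452, 0.0199, 0.0853]
orientation: [0.001, 0.041, 0.999, -0.0]
wrist_force: [0.4, 0.0, -2.6]
finger_gap: 0.0122
clock: 17.72
tcp_pos: [0.6437, 0.0203, 0.082]
orientation: [0.0, 0.04, 0.999, -0.0]
wrist_force: [-1.9, -1.8, 3.1]
finger_gap: 0.0124
t 17.72 tcp [0.6437 0.0203 0.082 ] gap 0.0124 F [-1.9 -1.8  3.1] travel [-0.229  0.022  0.   ] turn -0.0053
[95.82403567 63.18515077 82.00190441] [-0.17314481  0.41055866  0.02935408]
```

On the bench. Now push home slowly, watching the force.

```bash
python3 -m crank '{"travel":[[-0.06,0.01,0],[-0.12,0.01,0],[-0.17,0.01,0],[-0.17,0.01,0]],"turn":[0,0,0,0]}'
for i in 1 2; do python3 -m crank '{"travel":[[-0.03,0,0],[-0.05,0,0],[-0.05,0,0]],"turn":[0,0,0]}'; python3 -c "
from h import *
print(fpos())"; done
```

```text
clock: 18.05
tcp_pos: [0.6507, 0.0202, 0.082]
orientation: [0.0, 0.04, 0.999, -0.0]
wrist_force: [-3.9, -2.4, 9.6]
finger_gap: 0.0128
clock: 18.3
tcp_pos: [0.6517, 0.02, 0.0823]
orientation: [-0.0, 0.04, 0.999, -0.0]
wrist_force: [-5.9, -1.4, 10.5]
finger_gap: 0.0125
[103.79272614  63.50789636  82.26332305]
clock: 18.55
tcp_pos: [0.653, 0.02, 0.0823]
orientation: [-0.001, 0.04, 0.999, -0.0]
wrist_force: [-8.5, -1.1, 10.6]
finger_gap: 0.0125
[105.127641    63.59364486  82.27735673]
```

```bash
for i in 1 2; do python3 -m crank '{"travel":[[-0.03,0,0],[-0.05,0,0],[-0.05,0,0]],"turn":[0,0,0]}'; python3 -c "
from h import *
print(fpos(),get_state()['ft_torque'])"; done
```

```text
clock: 18.8
tcp_pos: [0.6537, 0.02, 0.0825]
orientation: [-0.002, 0.04, 0.999, -0.0]
wrist_force: [-11.3, -1.4, 14.1]
finger_gap: 0.0125
[105.7622613   63.64800115  82.5330297 ] [-0.04726562  2.59813176 -0.06714389]
clock: 19.05
tcp_pos: [0.6544, 0.0199, 0.0828]
orientation: [-0.003, 0.04, 0.999, -0.0]
wrist_force: [-14.2, -1.0, 17.8]
finger_gap: 0.0124
[106.51168313  63.67264641  82.77891411] [-0.07186061  3.54112306 -0.08963503]
```

```bash
python3 -m crank '{"travel":[[0,0,-0.03],[0,0,-0.06],[0,0,-0.06]],"turn":[0,0,0]}'; python3 -c "
from h import *
print(fpos(),get_state()['ft_torque'])"; python3 -m crank '{"travel":[[-0.05,0,0],[-0.1,0,0],[-0.1,0,0]],"turn":[0,0,0]}'
python3 - <<'E'
from h import *
import cv2
print(fpos(),get_state()['ft_torque'],get_state()['wrist_force'])
E
```

```text
clock: 19.3
tcp_pos: [0.6545, 0.02, 0.0829]
orientation: [-0.004, 0.04, 0.999, -0.0]
wrist_force: [-9.3, -0.5, 7.1]
finger_gap: 0.0123
[106.57621418  63.69951367  82.93338633] [-0.03204594  2.52457971 -0.06842345]
clock: 19.55
tcp_pos: [0.6593, 0.0193, 0.084]
orientation: [-0.003, 0.041, 0.999, -0.0]
wrist_force: [-10.3, -1.2, 10.3]
finger_gap: 0.0123
[111.47241558  63.36606758  84.0230043 ] [-0.26494764  2.70482747 -0.11049903] [-10.26080583  -1.24103618  10.27958657]
```

Run:
```python
from h import *
import cv2
sc=read_camera("scene")["image"]
cv2.imwrite("pics/g6.png",cv2.resize(sc[:,:,::-1][165:265,260:380],(720,600),interpolation=3))
```

```text
(no output)
```

View pics/g6.png

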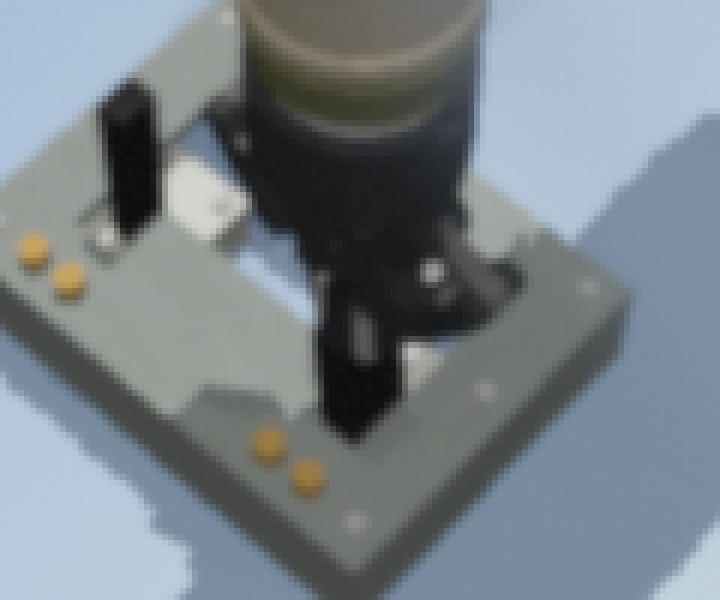

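Run:
```python
from h import *
np.set_printoptions(precision=1,suppress=True)
for F in(np.array([.5451,-.0342,-.074]),FIX,np.array([.5457,-.0351,-.0846])):
  for n,x,y in(("broad",.123,.064),("narrow",.115,-.064)):
    print(n,[((proj("scene",place(F,(x,y+d,.053)))[0]-[260,165]+.4)*6) for d in(.007,-.007)])
```

```text
broad [array([351.2, 438.8]), array([324.2, 416.8])]
narrow [array([128.7, 233.9]), array([104.1, 214. ])]
broad [array([350.6, 433.6]), array([323.7, 411.7])]
narrow [array([128.8, 228.9]), array([104.3, 209.1])]
broad [array([344.5, 437.8]), array([317.9, 415.6])]
narrow [array([124.9, 231. ]), array([100.7, 210.9])]
```

```bash
python3 -m crank '{"travel":[[-0.03,0,0.01],[-0.06,0,0.02],[-0.06,0,0.02]],"turn":[0,0,0]}'; python3 -c "
from h import *
print(fpos(),get_state()['ft_torque'])"; python3 -m crank '{"travel":[[-0.03,0,0.01],[-0.06,0,0.02],[-0.06,0,0.02]],"turn":[0,0,0]}'; python3 -c "
from h import *
print(fpos(),get_state()['ft_torque'])"
```

```text
clock: 19.85
tcp_pos: [0.6612, 0.019, 0.0844]
orientation: [-0.003, 0.041, 0.999, -0.001]
wrist_force: [-13.6, -1.4, 16.7]
finger_gap: 0.0121
[113.35504278  63.27852164  84.3754027 ] [-0.30363123  3.35945871 -0.01562504]
clock: 20.1
tcp_pos: [0.6643, 0.0188, 0.0848]
orientation: [-0.002, 0.041, 0.999, -0.001]
wrist_force: [-14.0, -1.3, 21.1]
finger_gap: 0.0121
[116.4281853   63.2654352   84.83377952] [-0.24891817  3.59122771 -0.06930642]
```

```bash
python3 -m crank '{"travel":[[0,0,0],[0,0,0],[0,0,0]],"turn":[0,0,0]}' 40; python3 -m crank '{"travel":[[0,0,-0.5],[0,0,-1.3],[0,0,-2.1],[0.8,0,-2.1],[1.6,0,-2.1]],"turn":[0,0,0,0,0]}' 
python3 -m crank '{"travel":[[0.8,0,0],[1.6,0,0],[2.4,0,0],[2.4,0,0],[2.4,0,0]],"turn":[0,0,0,0,0]}' 0
python3 - <<'E'
from h import *
import cv2
print(fpos(),get_state()['wrist_force'])
sc=read_camera("scene")["image"]; top=read_camera("top")["image"]
a=[cv2.resize(i[:,:,::-1][y:y+100,x:x+100],(400,400),interpolation=3) for i,x,y in((sc,265,170),(top,290,130))]
cv2.imwrite("pics/g7.png",cv2.hconcat(a))
E
```

```text
clock: 20.35
tcp_pos: [0.6678, 0.0191, 0.0818]
orientation: [0.001, 0.04, 0.999, 0.0]
wrist_force: [-0.6, 0.8, 0.3]
finger_gap: 0.0393
clock: 20.77
tcp_pos: [0.6074, 0.0237, 0.1682]
orientation: [0.004, 0.041, 0.999, -0.0]
wrist_force: [-1.0, -0.2, -0.5]
finger_gap: 0.0402
clock: 21.18
tcp_pos: [0.5066, 0.0323, 0.1658]
orientation: [0.0, 0.04, 0.999, 0.0]
wrist_force: [0.4, -1.1, 0.9]
finger_gap: 0.0001
[-41.79941802  64.78950685 165.76531015] [ 0.40641833 -1.11588797  0.87617086]
```

View pics/g7.png

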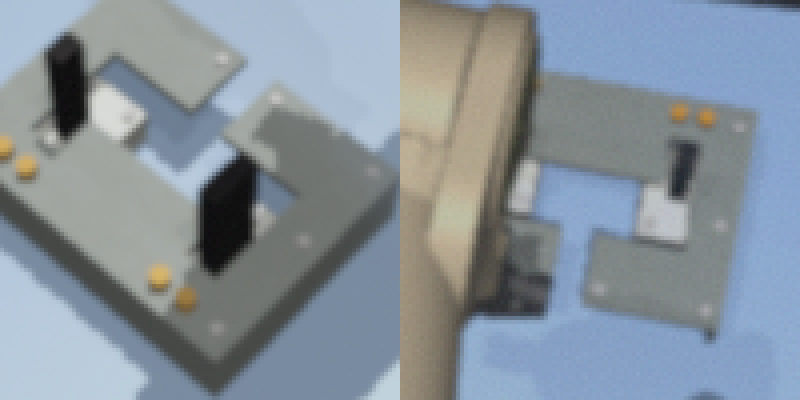

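Run:
```python
from h import *
import cv2
n=read_camera("scene")["image"][:,:,::-1].copy(); o=cv2.imread("pics/scene0.png")
cv2.imwrite("pics/now.png",n)
for w,(x0,x1,y0,y1) in(("broad",(308,334,203,242)),("narrow",(270,292,172,206))):
  for i,l in((o,"old"),(n,"new")):
    g=i[y0:y1,x0:x1].max(2).astype(float); m=np.clip((70-g)/40,0,1); Y,X=np.mgrid[y0:y1,x0:x1]
    ys=np.where((m>.5).sum(1)>=1)[0]+y0; xs=np.where((m>.5).sum(0)>=1)[0]+x0
    print(w,l,round(m.sum(),1),round((m*X).sum()/m.sum(),2),round((m*Y).sum()/m.sum(),2),xs.min(),xs.max(),ys.min(),ys.max())
F=np.array([.5451,-.0342,-.074])
d=lambda a:proj("scene",place(F,a))[0]
print("px per +5mm x",d((.110,.064,.09))-d((.105,.064,.09)),"per 5mm y",d((.105,.069,.09))-d((.105,.064,.09)))
togo(fx(.06,.064),.075,FIX[2])
```

```text
broad old 221.3 321.05 225.01 315 328 213 237
broad new 277.8 321.35 223.27 315 328 209 237
narrow old 150.3 281.55 191.53 277 285 180 203
narrow new 149.6 281.55 191.55 277 285 180 203
px per +5mm x [-1.48842409  1.44604464] per 5mm y [1.65895774 1.31577494]
t 21.33 tcp [0.5096 0.0317 0.166 ] gap -0.0003 F [-0.5 -0.2 -0.7] travel [-2.465  0.     2.281] turn -0.0052
```

```bash
python3 -m crank '{"travel":[[-0.8,0,0],[-1.6,0,0],[-2.2,0,0],[-2.2,0,0],[-2.2,0,0]],"turn":[0,0,0,0,0]}'
python3 -m crank '{"travel":[[0,0,0.6],[0,0,1.3],[0,0,2.0],[0,0,2.4],[0,0,2.55]],"turn":[0,0,0,0,0]}'
python3 -m crank '{"travel":[[0,0,0],[-0.1,0,0],[-0.2,0,0],[-0.3,0,0],[-0.3,0,0]],"turn":[0,0,0,0,0]}'
python3 -c "
from h import *
print(fpos(),get_state()['wrist_force'])"
```

```text
clock: 21.75
tcp_pos: [0.5976, 0.0244, 0.1645]
orientation: [-0.0, 0.041, 0.999, 0.0]
wrist_force: [-0.9, -0.2, -1.2]
finger_gap: 0.0002
clock: 22.17
tcp_pos: [0.5928, 0.0251, 0.0605]
orientation: [-0.003, 0.04, 0.999, 0.0]
wrist_force: [-0.3, 0.6, -0.4]
finger_gap: 0.0002
clock: 22.58
tcp_pos: [0.6098, 0.0236, 0.0653]
orientation: [0.002, 0.04, 0.999, -0.0]
wrist_force: [0.8, -0.2, -0.2]
finger_gap: -0.0002
[61.74639916 63.92745224 65.30260157] [ 0.83181267 -0.21116813 -0.16766076]
```

```bash
python3 -m crank '{"travel":[[-0.1,0,0.08],[-0.2,0,0.08],[-0.25,0,0.08],[-0.25,0,0.08]],"turn":[0,0,0,0]}'
for i in 1 2 3 4; do python3 -m crank '{"travel":[[-0.02,0,0],[-0.04,0,0],[-0.04,0,0]],"turn":[0,0,0]}' | grep -E 'tcp|force'; python3 -c "
from h import *
print(fpos())"; done
```

```text
clock: 22.92
tcp_pos: [0.6181, 0.023, 0.0605]
orientation: [0.0, 0.04, 0.999, 0.0]
wrist_force: [-0.9, 0.9, 0.7]
finger_gap: 0.0
tcp_pos: [0.6191, 0.0229, 0.0606]
wrist_force: [-0.3, -0.7, -1.1]
[71.10957132 63.98126598 60.57815137]
tcp_pos: [0.6209, 0.0228, 0.0606]
wrist_force: [0.7, -0.5, -0.3]
[72.84224029 63.9955423  60.64797679]
tcp_pos: [0.6225, 0.0227, 0.0606]
wrist_force: [0.5, 0.4, -0.3]
[74.47729969 63.9751786  60.62401852]
tcp_pos: [0.6234, 0.0226, 0.0605]
wrist_force: [-2.8, 0.3, 0.6]
[75.40951984 63.95173947 60.54207564]
```

```bash
for i in 1 2 3; do python3 -m crank '{"travel":[[-0.03,0,0],[-0.04,0,0],[-0.04,0,0]],"turn":[0,0,0]}' | grep -E 'force'; python3 -c "
from h import *
print(fpos())"; done
```

```text
wrist_force: [-2.6, 1.0, 1.6]
[77.38987071 63.95255737 60.66702953]
wrist_force: [-1.5, 0.6, 1.4]
[79.2220556  63.92886613 60.62493359]
wrist_force: [-1.8, 0.9, 1.4]
[80.82951697 63.91976212 60.54625672]
```

```bash
for i in 1 2 3 4; do python3 -m crank '{"travel":[[-0.03,0,0],[-0.04,0,0],[-0.04,0,0]],"turn":[0,0,0]}' | grep -E 'force'; python3 -c "
from h import *
print(fpos())"; done
```

```text
wrist_force: [-2.1, -0.1, 0.6]
[82.47440273 63.90906186 60.62889873]
wrist_force: [-1.2, 0.6, 2.1]
[84.01888518 63.91657008 60.59488364]
wrist_force: [-4.7, -0.1, 4.2]
[85.01969613 63.92169291 60.6991737 ]
wrist_force: [-7.2, 0.6, 7.8]
[85.69476323 63.87715219 60.96004585]
```

```bash
for i in 1 2 3; do python3 -m crank '{"travel":[[0.04,0,0],[0.08,0,0],[0.12,0,0],[0.12,0,0]],"turn":[0,0,0,0]}' | grep -E 'force'; python3 -c "
from h import *
print(fpos())"; done
python3 - <<'E'
from h import *
import cv2
sc=read_camera("scene")["image"]
cv2.imwrite("pics/g8.png",cv2.resize(sc[:,:,::-1][185:265,275:355],(600,600),interpolation=3))
E
```

```text
wrist_force: [-1.6, -0.5, -0.8]
[82.32559339 63.9389435  60.23389966]
wrist_force: [-1.1, -0.0, -0.1]
[77.13606502 63.99390795 60.51419898]
wrist_force: [-0.0, 0.4, 0.4]
[72.77936348 63.99844574 60.85475659]
```

View pics/g8.png

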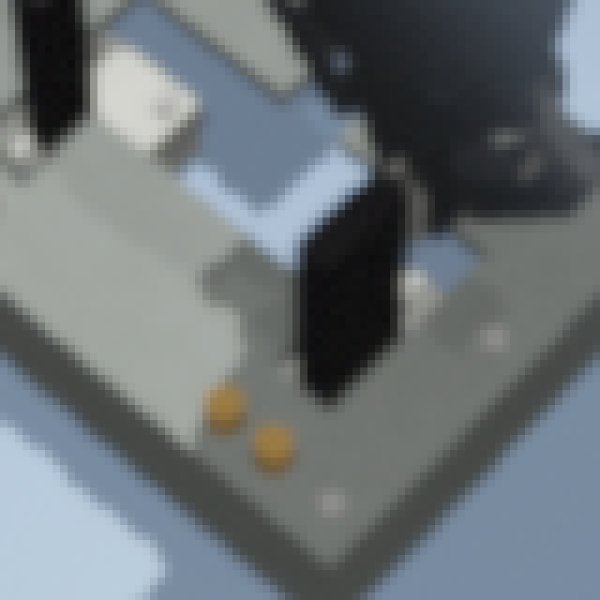

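```bash
for i in 1 2 3; do python3 -m crank '{"travel":[[-0.01,0,0],[-0.02,0,0],[-0.03,0,0],[-0.03,0,0]],"turn":[0,0,0,0]}' | grep -E 'force'; python3 -c "
from h import *
print(fpos())"; done
```

```text
wrist_force: [-0.3, 0.5, -0.6]
[74.14369454 63.96665917 60.65421228]
wrist_force: [-1.3, -0.2, 0.7]
[74.72093706 63.95024934 60.51405687]
wrist_force: [-2.6, -0.1, 2.2]
[76.12326628 63.94706299 60.6259515 ]
```

```bash
python3 -m crank '{"travel":[[0.02,0,0],[0.04,0,0],[0.06,0,0],[0.08,0,0],[0.12,0,0]],"turn":[0,0,0,0,0]}' | grep force
python3 -m crank '{"travel":[[0.1,0,0],[0.3,0,0],[0.3,0,-0.6],[0.3,0,-1.3],[0.3,0,-2.1]],"turn":[0,0,0,0,0]}' | grep force
python3 -m crank '{"travel":[[0,0,-0.7],[0,0,-1.4],[0.6,0,-1.4],[1.4,0,-1.4],[2.2,0,-1.4]],"turn":[0,0,0,0,0]}'
python3 -m crank '{"travel":[[0.6,0.6,0],[1.2,1.2,0],[1.8,1.8,0],[1.8,1.8,0],[1.8,1.8,0]],"turn":[0,0,0,0,0]}'
python3 - <<'E'
from h import *
import cv2
sc=read_camera("scene")["image"]; top=read_camera("top")["image"]
a=[cv2.resize(i[:,:,::-1][y:y+h,x:x+w],(400,560),interpolation=3) for i,x,y,w,h in((sc,245,140,120,168),(top,290,125,100,140))]
cv2.imwrite("pics/g9.png",cv2.hconcat(a))
n=sc[:,:,::-1];o=cv2.imread("pics/scene0.png")
for w,(x0,x1,y0,y1) in(("broad",(308,334,203,242)),("narrow",(270,292,172,206))):
  for i,l in((o,"old"),(n,"new")):
    g=i[y0:y1,x0:x1].max(2).astype(float); m=np.clip((70-g)/40,0,1); Y,X=np.mgrid[y0:y1,x0:x1]
    print(w,l,round(m.sum(),1),round((m*X).sum()/m.sum(),2),round((m*Y).sum()/m.sum(),2))
E
```

```text
wrist_force: [0.7, 0.1, -0.5]
wrist_force: [0.6, 0.1, 0.6]
clock: 28.97
tcp_pos: [0.519, 0.031, 0.2009]
orientation: [0.001, 0.04, 0.999, 0.0]
wrist_force: [-1.5, -0.2, -0.1]
finger_gap: -0.0004
clock: 29.38
tcp_pos: [0.4523, 0.1096, 0.201]
orientation: [0.0, 0.039, 0.999, 0.0]
wrist_force: [-0.1, -0.7, 0.9]
finger_gap: 0.0005
broad old 221.3 321.05 225.01
broad new 224.0 321.15 224.82
narrow old 150.3 281.55 191.53
narrow new 149.8 281.55 191.53
```

```bash
python3 -c "
from h import *
print(hand_in())"
```

```text
the job is handed in; nothing more can be done
None
```

The job is done and handed in at about 29 s of the 72 s limit. The finished broad-tab cell, from the left station, stands upright in the tray. The waiting cell is in the left station with its nose against the contact block.

**Fresh cell home:** Its tab now images within about 0.2 px (under 1 mm) of where the docked cell's tab was at the start. Two gentle pushes with the closed fingers met it at about the same point.

**Narrow-tab cell:** Its image position is unchanged to within 0.02 px.

**A mishap on the way:** When I first pushed the fresh cell home, the fingers slipped along its tab. The first of the two gentle pushes also tipped its tail up under the cover. I backed off slowly and it settled flat, with its tab upright in the next picture. The highest wrist force I read was about 25 N.

**What I could not check:**
- The viewer's 12-picture limit refused my last picture, so the final checks are numeric only.
- I did not re-measure the bottle, jar and driver at the end. The arm kept clear of them, and I saw no unexpected forces.

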